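# Tip the steel ball out of the sample tube

## Task

Set the steel tray on the bench under the mouth of the wider of the two pivoting clear tubes. Then press that tube's mouth end down slowly until the steel ball rolls out and drops into the tray, and stop there, so that the sample plug behind it stays in the tube; the ball must not land on the bench.

Things in the scene. Friction and masses are not known exactly. Their poses are not given: they have to be found in the camera images.
- tray: Loose open steel tray, 150 mm long (its x), 60 mm wide (its y), 28 mm high, walls and floor 3 mm, 0.18 kg. Origin: centre of its underside, z up. It starts on the bench; it can be gripped across its 60 mm width. To get its near end under the overhanging mouth, set it down beyond and slide it in: it is low enough to pass below.
- ball: Loose polished steel ball, 20 mm diameter, origin at its centre; inside the wider tube at the start, resting against the plug. It begins to roll once the tube dips about 3 to 5 degrees below level, takes 1 to 3 s to reach the mouth and lands some 20 to 40 mm beyond it.
- plug: Loose sample plug (reddish fired clay cylinder), 20 mm diameter, 36 mm long (its x), origin at its centre; at the closed end of the wider tube, behind the ball. It slides only when the tube dips steeply, more than about 25 degrees below level.
- mouth (a point): Centre of the open mouth of the wider clear tube: 32 mm outside diameter, 26 mm bore, 130 mm long (the narrower tube on a like stand is 20 mm outside and not part of the job). x points out of the mouth along the tube, y level, z up. At the start the mouth points away from the robot and about 22 degrees up. The bench under it is free from 20 mm behind it on.
- pad (a point): Centre of the upper face of the flat grey 30 x 30 mm press pad on top of the wider tube near its mouth; axes as the mouth's: it lies 23 mm behind the mouth and 22 mm above the tube's axis. The tube pivots in its heavy fixed stand about the level line along y through a point on the tube's axis 65 mm behind the mouth, 100 mm above the bench. The pivot is stiff (about 3 N at the pad); the tube stays where left.
Not all that is in view belongs to the job. What is shaped like the tray but red is not meant. What is shaped like the part that bears mouth but yellow is not meant.

How it is judged:
By the outcome, as a careful person would: the job done as asked, in the order asked, and still so for the second after the job is handed in, with the robot touching nothing.
It also fails if it takes over 64 s, if anything falls off the work surface, if the arm or the gripper's body presses on something with over 40 N, if the wrist force passes 120 N, or if a joint passes its speed limit or range.

## Robot

A 7-joint arm with a two-finger parallel gripper is mounted at the origin on the work surface. World frame = base frame: x ahead of the robot, y to its left, z up, the work surface at z = 0. Lengths are in m, angles in rad, forces in N, time in s.
With the tool pointing down it reaches from about 0.4 to 0.85 m from the base axis. Payload 10.4 kg.
Tool frame: the origin (TCP) lies midway between the tips of the shut fingers; the grasp point (between the pads) lies 19 mm behind it; z points along the fingers, x is the direction in which the jaws open and shut, and the axes are right-handed (so a half turn about z gives the same grasp; the last joint's range is limited). The gripper opens to 85 mm and grips with 20 to 120 N. Pads are 22 mm wide; open, the fingers measure 114 mm over their backs; the gripper's body (76 mm by 85 mm) begins 54 mm behind the grasp point. The pads swing forward as they close: fully open they stand 13 mm farther back than shut.
Start: joints at [-1.165, 0.332, -0.065, 1.46, 0.022, 1.35, -0.088], TCP at [0.26, 0.568, 0.231] pointing down, gripper open.
Joint ranges: [-2.6, 2.6], [-0.5, 2.12], [-1.47, 1.34], [0.16, 2.42], [-1.27, 4.41], [0.06, 2.06], [-2.6, 2.6]. Speed limits (rad/s): [2.22, 2.22, 2.79, 2.79, 3.14, 3.14, 3.14].

## Interface

Orientations are given as a unit quaternion [x, y, z, w].
In Python, from workcell import telemetry, eyes, order gives the robot as it stands.
- The arm moves only by the tool servo_tool, never from a script. Its argument "deltas" is a list of rows, each a list of 3 entries, a list of its own where there are three numbers: the shift along the tool's x, y, z in cm, then the turn about the tool's z in rad, then the finger opening in cm, from 0 to 8.54. A call has 1 to 12 rows; each row shifts and turns the pose as measured when the row begins, along the tool's axes as they then stand; what a row does not reach is not made up. A row lasts 1/12 s, in which the tool goes at most 41.7 mm and 7.16 degrees, less where a joint would pass 70% of its speed; a pose out of reach is approached as far as the arm can. A call is refused whole if a number of a shift passes 4.17 or a number of a turn 0.125, either way. A call with a gripper value outside its range is refused whole. The fingers move at their own pace and stop on an object; "force" is the grip in N (left out, the last holds). Time passes only in rows, so rows that do not move let the fingers close. It gives the time, the measured TCP pose, the force and the opening at its end, in the units of the state.
- telemetry.get_obs(): the state, without advancing time (a new reading comes with each control period).
- eyes.camera(name): name is "side" or "top"; returns (picture, depth): 420x560x3 uint8, blue, green, red; 420x560 float32, m along the optical axis (not along the pixel's ray), 0 where there is no reading.
- eyes.calibration(name): a dict with "fx", "fy", "cx", "cy" (pixels), "distortion" ([k1, k2, p1, p2, k3] as OpenCV has them; the pictures are not rectified), "rvec" (rotation vector, rad) and "tvec" (3), from world to camera coordinates, as OpenCV has them. Camera axes: x right, y down, z forward; pixel columns grow to the right and rows downward; lengths in m; the calibration is good to about 2 mm. A picture is of the moment at which its call begins. calibration takes no time and is no camera call.
- order.hand_in(): hands the job in, once; it reports no verdict.
The state is a dict: "clock": time; "joint_pos": joint angles; "joint_velocities": joint speeds; "tau": joint torques, N m; "position": TCP position; "ee_rot": TCP orientation; "ft_force": force on the tool from outside, world axes, zero at the start; "torque": the same for the moment, N m; "grip_width": opening from 0.0 (shut) to 1.0 (fully open).
Only numpy, scipy, OpenCV 4.12 (cv2) and the standard library are available. Lean on these libraries where they do the work, as an engineer would, in place of code of your own. Each camera call takes 0.05 s, during which the arm holds its last target. There are 200 camera calls.

## Working session

There is one attempt and no reset: what is moved stays moved. The work goes in short steps, Python scripts to look and compute and a tool call to move; the robot and the scene stay as the last step left them, time stands still between calls to the robot, and variables do not carry over. Pictures are saved under pics/ and viewed, about 8 in all and at most 12, crops included, and the job is handed in when it is done.

Besides the shell and the picture viewer there is one more tool, called after ">>>" in YAML: its name, and indented under it one key for each argument. servo_tool: Moves the arm, as the interface text tells. Its arguments: {"type":"object","properties":{"deltas":{"type":"array"},"force":{"type":"number"}},"required":["deltas"]}

```bash
mkdir -p pics
cat > h.py <<'E'
import cv2,numpy as np
from workcell import telemetry,eyes,order
def grab(n):
    im,d=eyes.camera(n); np.savez(f'{n}.npz',im=im,d=d); return im,d
def load(n):
    z=np.load(f'{n}.npz'); return z['im'],z['d']
def cal(n):
    c=eyes.calibration(n); K=np.array([[c['fx'],0,c['cx']],[0,c['fy'],c['cy']],[0,0,1.]])
    R=cv2.Rodrigues(np.array(c['rvec'],float))[0]; return K,np.array(c['distortion'],float),R,np.array(c['tvec'],float).ravel()
def ray(n,uv):
    K,D,R,t=cal(n); p=cv2.undistortPoints(np.array(uv,float).reshape(-1,1,2),K,D).reshape(-1,2)
    return -R.T@t, np.c_[p,np.ones(len(p))]@R   # origin, dirs (unit depth)
def onplane(n,uv,z):
    o,d=ray(n,uv); return o+d*((z-o[2])/d[:,2])[:,None]
def bydepth(n,uv,dep):
    o,d=ray(n,uv); return o+d*np.asarray(dep,float).reshape(-1,1)
def proj(n,P):
    K,D,R,t=cal(n); return cv2.projectPoints(np.array(P,float).reshape(-1,1,3),R,t,K,D)[0].reshape(-1,2)
E
python3 - <<'E'
from h import *
for n in('top','side'):
    im,d=grab(n); cv2.imwrite(f'pics/{n}0.png',im); K,D,R,t=cal(n); print(n,-R.T@t,R[2],K[0,0])
o=telemetry.get_obs(); print(o['position'],o['ee_rot'],o['clock'])
E
```

```text
top [ 0.28096742 -0.02589165  1.30725965] [ 0.1903702   0.00318566 -0.98170721] 516.7764271750425
side [ 0.2200773  -0.69608467  0.95227226] [ 0.25947213  0.60407254 -0.75350553] 429.88215698619746
[0.25973599 0.56812976 0.2306267 ] [ 8.41354921e-01  5.40482689e-01 -4.86710309e-04  3.50941160e-04] 0.1
```

View pics/top0.png

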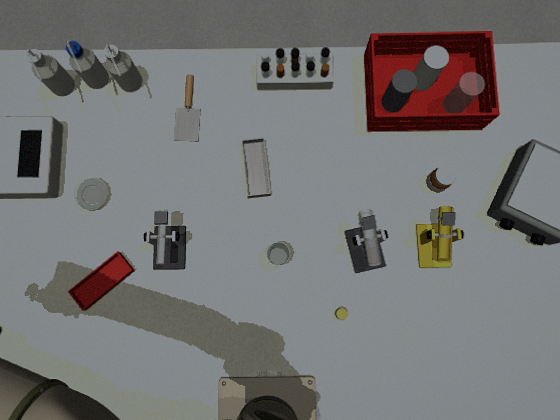

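View pics/side0.png

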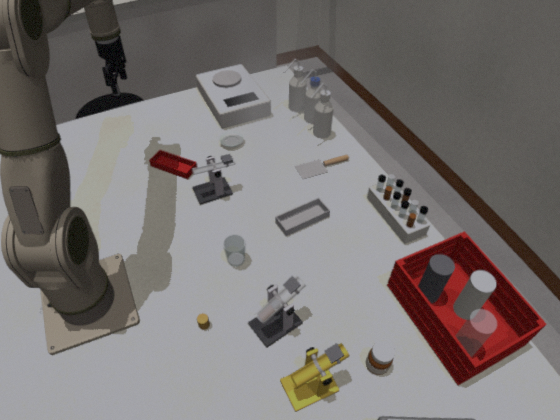

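The top view shows three tube stands: at (163,238) with a thin tube, at (369,238) with a thick one, and a yellow one at (440,235) that isn't meant. There are two trays: grey steel at (257,167) and red at (101,281), which isn't meant. The stand at (369,238) and the grey tray fit the description. I'll confirm them in one crop.

Run:
```python
from h import *
im,d=load('top'); s,ds=load('side')
a=cv2.resize(im[195:285,330:420],(390,390),interpolation=3); b=cv2.resize(im[195:285,130:220],(390,390),interpolation=3)
c=cv2.resize(s[260:350,240:330],(390,390),interpolation=3)
out=np.hstack([a,c]); cv2.imwrite('pics/crop.png',np.clip(out*1.4,0,255).astype(np.uint8)); cv2.imwrite('pics/cropb.png',b)
# tray mask by depth height above bench
K,D,R,t=cal('top')
v,u=np.mgrid[0:420,0:560]; P=bydepth('top',np.c_[u.ravel(),v.ravel()],d.ravel()).reshape(420,560,3)
def box(m,name):
    k,l,st,c=cv2.connectedComponentsWithStats(m.astype(np.uint8))
    i=1+np.argmax(st[1:,4]); q=P[l==i]; r=cv2.minAreaRect(q[:,:2].astype(np.float32)); print(name,st[i],r,q[:,2].min(),q[:,2].max())
m=np.zeros((420,560),bool); m[130:205,235:280]=1
print('bench z',np.median(P[150:190,205:230,2]))
box(m&(P[...,2]>0.012)&(d>0),'tray rim')
hsv=cv2.cvtColor(im,cv2.COLOR_BGR2HSV)
# height maps near stands
np.set_printoptions(precision=3,suppress=True,linewidth=200)
for n,(u0,u1) in {'wide':(345,395),'narrow':(140,190)}.items():
    for r in range(204,250,3): print(n,r,[(int(x),round(float(P[r,x,0]),3),round(float(P[r,x,1]),3),round(float(P[r,x,2]),3)) for x in range(u0,u1) if P[r,x,2]>0.09][::4])
```

```text
bench z -0.001103035445905176
tray rim [241 137  30  61 256] ((0.6298800110816956, 0.024862274527549744), (0.1525939404964447, 0.059977125376462936), 5.840467929840088) 0.012003708486570952 0.034696282042923965
wide 204 []
wide 207 []
wide 210 [(362, 0.497, -0.229, 0.113), (366, 0.496, -0.237, 0.117), (370, 0.494, -0.245, 0.125)]
wide 213 [(358, 0.487, -0.216, 0.129), (362, 0.486, -0.225, 0.133), (366, 0.281, -0.026, 1.307), (370, 0.486, -0.243, 0.132)]
wide 216 [(359, 0.481, -0.219, 0.125), (363, 0.479, -0.227, 0.134), (367, 0.478, -0.235, 0.137), (371, 0.478, -0.244, 0.139)]
wide 219 [(359, 0.475, -0.22, 0.117), (363, 0.471, -0.226, 0.138), (367, 0.471, -0.234, 0.141), (371, 0.472, -0.244, 0.136), (377, 0.281, -0.026, 1.307)]
wide 222 [(359, 0.468, -0.22, 0.117), (363, 0.465, -0.226, 0.137), (367, 0.464, -0.234, 0.141), (371, 0.464, -0.243, 0.14), (375, 0.465, -0.253, 0.135)]
wide 225 [(361, 0.46, -0.224, 0.12), (365, 0.458, -0.231, 0.132), (369, 0.458, -0.24, 0.134), (373, 0.458, -0.249, 0.132)]
wide 228 [(361, 0.454, -0.224, 0.113), (365, 0.451, -0.23, 0.136), (369, 0.451, -0.239
[... 2354 characters left out ...]
.109)]
narrow 237 [(144, 0.439, 0.28, 0.113), (148, 0.44, 0.272, 0.108), (152, 0.44, 0.264, 0.102), (156, 0.441, 0.256, 0.097), (160, 0.44, 0.245, 0.107), (164, 0.439, 0.235, 0.107), (168, 0.439, 0.226, 0.106), (172, 0.438, 0.215, 0.114), (176, 0.439, 0.207, 0.109)]
narrow 240 [(144, 0.434, 0.284, 0.099), (148, 0.433, 0.272, 0.11), (157, 0.433, 0.252, 0.105), (161, 0.432, 0.242, 0.107), (165, 0.433, 0.234, 0.1), (175, 0.432, 0.21, 0.107)]
narrow 243 [(157, 0.425, 0.251, 0.109), (161, 0.425, 0.241, 0.112), (165, 0.426, 0.233, 0.103)]
narrow 246 [(157, 0.419, 0.251, 0.106), (161, 0.418, 0.241, 0.108), (165, 0.419, 0.234, 0.1)]
narrow 249 [(157, 0.412, 0.251, 0.107), (161, 0.411, 0.241, 0.111)]
```

View pics/crop.png

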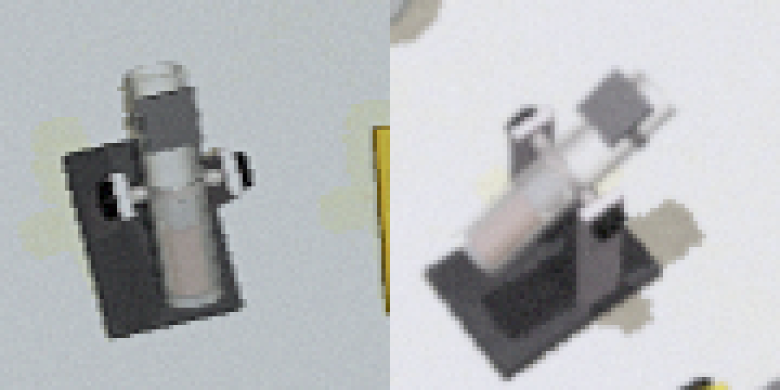

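The crop confirms it: the (369,238) stand holds a wide clear tube with the reddish plug near its lower end and a grey pad near the mouth. Next I'll get the tube's yaw and pivot from the base plate, knobs and pad.

Run:
```python
from h import *
np.set_printoptions(precision=4,suppress=True,linewidth=200)
im,d=load('top'); v,u=np.mgrid[0:420,0:560]; P=bydepth('top',np.c_[u.ravel(),v.ravel()],d.ravel()).reshape(420,560,3)
g=cv2.cvtColor(im,cv2.COLOR_BGR2GRAY)
roi=np.zeros_like(g,bool); roi[200:275,340:395]=1
base=roi&(g<75)&(P[...,2]<.03)&(d>0)
q=P[base]; print('base z',np.median(q[:,2])); 
pts=np.c_[u[base],v[base]]; W=onplane('top',pts,np.median(q[:,2]))[:,:2].astype(np.float32)
r=cv2.minAreaRect(W); print('base rect',r,cv2.boxPoints(r))
# knobs from image: crop px/390*90+offset
s=90/390
kn=np.array([[118,195],[240,172]])*s+[330,195]; print('knobs z.11',onplane('top',kn,.105))
kn2=np.array([[530,120],[605,215]])*s+[240-90,260]; 
print('knobs side',onplane('side',kn2,.105))
# pad
pad=roi&(g>70)&(g<115)&(P[...,2]>.118)&(d>0)&(v<226)
k,l,st,c=cv2.connectedComponentsWithStats(pad.astype(np.uint8)); i=1+np.argmax(st[1:,4]); q=P[l==i]; print('pad',st[i],c[i],q.mean(0),np.median(q,0),q[:,2].min(),q[:,2].max())
A=np.c_[q[:,:2],np.ones(len(q))]; co=np.linalg.lstsq(A,q[:,2],rcond=None)[0]; print('plane',co,'tilt',np.degrees(np.arctan(np.hypot(*co[:2]))),'dir',np.degrees(np.arctan2(co[1],co[0])))
# tube mouth and closed end points
mo=np.array([[155,68],[192,300]])*s+[330,195]; print('mouth top edge z.135',onplane('top',mo[:1],.13),'closed z.09',onplane('top',mo[1:],.08))
```

```text
base z 0.00942680323060463
base rect ((0.4217446446418762, -0.24945464730262756), (0.11581218987703323, 0.0821031704545021), 11.799093246459961) [[ 0.3567 -0.2211]
 [ 0.3735 -0.3015]
 [ 0.4868 -0.2778]
 [ 0.47   -0.1974]]
knobs z.11 [[ 0.4273 -0.2157  0.105 ]
 [ 0.439  -0.2818  0.105 ]]
knobs side [[ 0.4301 -0.2155  0.105 ]
 [ 0.4418 -0.2831  0.105 ]]
pad [358 212   7  10  27] [360.4074 216.2593] [ 0.4792 -0.2215  0.1294] [ 0.4794 -0.221   0.1296] 0.11803427669886513 0.13957480500645714
plane [ 0.3416 -1.5706 -0.3822] tilt 58.11214981377878 dir -77.72920542682935
mouth top edge z.135 [[ 0.492  -0.2343  0.13  ]] closed z.09 [[ 0.3725 -0.2574  0.08  ]]
```

Yaw comes out near 11.5°, and the pivot near (0.4345, -0.245). The tray is at (0.630, 0.025) with yaw 5.8°. I'll turn the tool first, then travel.

>>> servo_tool:
  deltas:
    - [[0,0,0],-0.106,8.5]
    - [[0,0,0],-0.106,8.5]
    - [[0,0,0],-0.106,8.5]
    - [[0,0,0],-0.106,8.5]
    - [[0,0,0],-0.106,8.5]
    - [[-2.5,1.4,0],0,8.5]
    - [[-2.9,1.64,0],0,8.5]
    - [[-2.9,1.64,0],0,8.5]
    - [[-2.9,1.64,0],0,8.5]
    - [[-2.9,1.64,0],0,8.5]
    - [[-2.9,1.64,0],0,8.5]
    - [[-2.9,1.64,0],0,8.5]
  force: 40

```text
clock: 1.1
position: [0.393, 0.3825, 0.224]
ee_rot: [0.654, 0.756, -0.006, -0.001]
ft_force: [0.4, 0.0, -0.1]
grip_width: 0.999
```

>>> servo_tool:
  deltas:
    - [[-3.2,1.8,0],0.043,8.5]
    - [[-3.2,1.8,0],0,8.5]
    - [[-3.2,1.8,0],0,8.5]
    - [[-3.2,1.8,0.5],0,8.5]
    - [[-3.2,1.8,0.5],0,8.5]
    - [[-3.2,1.8,0.5],0,8.5]
    - [[-3.2,1.8,0.5],0,8.5]
    - [[-3.2,1.8,0.5],0,8.5]
    - [[-3.2,1.8,0.5],0,8.5]
    - [[-3.2,1.8,0.5],0,8.5]
    - [[-3.2,1.8,0.5],0,8.5]
    - [[-2.5,1.5,0.5],0,8.5]

```text
clock: 2.1
position: [0.6516, 0.0081, 0.176]
ee_rot: [0.671, 0.742, -0.007, -0.001]
ft_force: [-0.5, -0.6, 0.6]
grip_width: 0.993
```

>>> servo_tool:
  deltas:
    - [[0,0,0],0,8.5]

```text
clock: 2.18
position: [0.6527, 0.0008, 0.174]
ee_rot: [0.673, 0.739, -0.009, -0.0]
ft_force: [-0.3, -0.6, -0.2]
grip_width: 0.997
```

```bash
cat > to.py <<'E'
import sys
from h import *
from scipy.spatial.transform import Rotation as Ro
def to(p):
    o=telemetry.get_obs(); R=Ro.from_quat(o['ee_rot']).as_matrix()
    print('pos',np.round(o['position'],4),'yawx',np.degrees(np.arctan2(R[1,0],R[0,0])).round(2),'z',R[:,2].round(4),'t',o['clock'],'grip',o['grip_width'],'tooldelta cm',(R.T@(np.array(p)-o['position'])*100).round(2),'F',np.round(o['ft_force'],1))
if len(sys.argv)>3: to([float(a) for a in sys.argv[1:4]])
E
python3 to.py .645 .026 .06
```

```text
pos [0.6527 0.0008 0.174 ] yawx 95.36 z [-0.0132 -0.0134 -0.9998] t 2.1833 grip 0.9972266492834879 tooldelta cm [ 2.72 -0.37 11.38] F [-0.3 -0.6 -0.2]
```

>>> servo_tool:
  deltas:
    - [[0.9,-0.1,2],0,8.5]
    - [[0.9,-0.1,2.5],0,8.5]
    - [[0.9,-0.1,2.5],0,8.5]
    - [[0,0,2.5],0,8.5]
    - [[0,0,1.5],0,8.5]
    - [[0,0,0],0,8.5]
    - [[0,0,0],0,8.5]

```text
clock: 2.77
position: [0.6449, 0.0232, 0.057]
ee_rot: [0.676, 0.737, -0.011, -0.001]
ft_force: [-0.7, -0.0, 0.0]
grip_width: 0.996
```

```bash
python3 to.py .645 .026 .003
python3 - <<'E'
from h import *
im,d=grab('side'); cv2.imwrite('pics/s2.png',cv2.resize(im[140:280,220:410],None,fx=4,fy=4,interpolation=3))
E
```

```text
pos [0.6449 0.0232 0.057 ] yawx 95.0 z [-0.0166 -0.015  -0.9997] t 2.7667 grip 0.9962877908057111 tooldelta cm [0.35 0.13 5.4 ] F [-0.7 -0.   0. ]
```

View pics/s2.png

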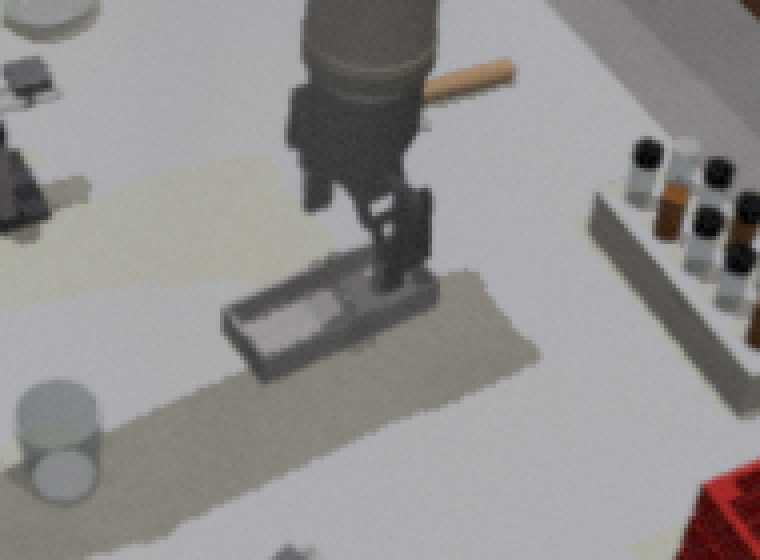

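The side view shows the gripper over the far half of the tray (crop ~(390,290)), with the fingers open across its width. I'll lower it and grip.

>>> servo_tool:
  deltas:
    - [[0.3,0.1,0],-0.015,8.5]
    - [[0,0,1.2],0,8.5]
    - [[0,0,1.2],0,8.5]
    - [[0,0,1.2],0,8.5]
    - [[0,0,1.2],0,8.5]
    - [[0,0,0.4],0,8.5]
    - [[0,0,0],0,8.5]

```text
clock: 3.4
position: [0.6475, 0.0261, 0.004]
ee_rot: [0.669, 0.743, -0.009, 0.001]
ft_force: [-0.8, -0.1, 0.0]
grip_width: 0.997
```

>>> servo_tool:
  deltas:
    - [[0,0,0],0,6.8]
    - [[0,0,0],0,6.3]
    - [[0,0,0],0,5.5]
    - [[0,0,0],0,5]
    - [[0,0,0],0,4.5]
    - [[0,0,0],0,4.5]
    - [[0,0,0],0,4.5]
    - [[0,0,0],0,4.5]

```text
clock: 4.07
position: [0.6477, 0.0257, 0.0045]
ee_rot: [0.67, 0.743, -0.009, 0.001]
ft_force: [-0.0, 0.1, -3.1]
grip_width: 0.696
```

```bash
python3 to.py .645 .026 .003
```

```text
pos [0.6477 0.0257 0.0045] yawx 95.92 z [-0.01   -0.014  -0.9999] t 4.0667 grip 0.6959537968187022 tooldelta cm [ 0.05 -0.26  0.15] F [-0.   0.1 -3.1]
```

>>> servo_tool:
  deltas:
    - [[0,0,-1.5],0,4.5]
    - [[0,0,-1.5],0,4.5]
    - [[0,0,-1],0,4.5]
    - [[0,0,0],-0.098,4.5]
    - [[-2.5,-0.75,0],0,4.5]
    - [[-2.8,-0.85,0],0,4.5]
    - [[-2.8,-0.85,0],0,4.5]
    - [[-2.8,-0.85,0],0,4.5]
    - [[-2.8,-0.85,0],0,4.5]
    - [[-2.8,-0.85,0],0,4.5]
    - [[-2.8,-0.85,0],0,4.5]
    - [[-2.5,-0.75,0],0,4.5]

```text
clock: 5.07
position: [0.6299, -0.1981, 0.0498]
ee_rot: [0.624, 0.781, -0.006, -0.001]
ft_force: [0.2, 0.6, -1.9]
grip_width: 0.695
```

>>> servo_tool:
  deltas:
    - [[0,0,0],0,4.5]
    - [[0,0,0],0,4.5]

```text
clock: 5.23
position: [0.6277, -0.2075, 0.0503]
ee_rot: [0.628, 0.778, -0.008, 0.001]
ft_force: [0.9, 0.6, -2.3]
grip_width: 0.691
```

```bash
python3 to.py .626 -.2065 .02
python3 - <<'E'
from h import *
im,d=grab('top'); cv2.imwrite('pics/t2.png',cv2.resize(im[120:280,290:430],None,fx=3.7,fy=3.7,interpolation=3))
E
```

```text
pos [ 0.6277 -0.2075  0.0503] yawx 102.18 z [-0.0086 -0.0129 -0.9999] t 5.2333 grip 0.6905651406909733 tooldelta cm [ 0.16 -0.12  3.03] F [ 0.9  0.6 -2.3]
```

View pics/t2.png

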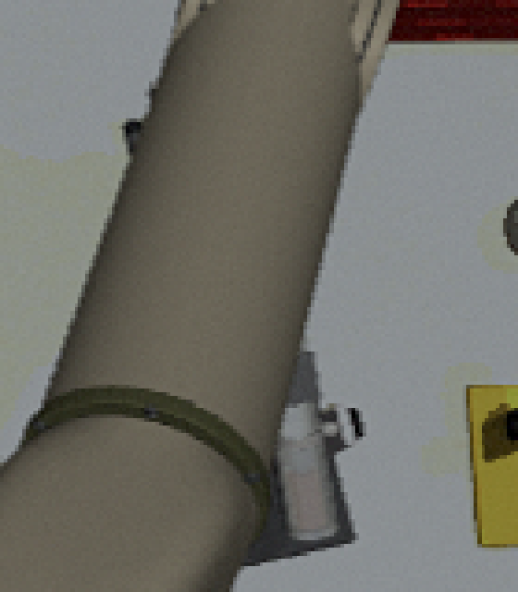

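The top view is blocked by the forearm, so I can't check the tray here. I'll lower it to the bench beyond the tube and slide it in by about 50 mm.

>>> servo_tool:
  deltas:
    - [[0.1,-0.1,1.5],0.01,4.5]
    - [[0,0,1.5],0,4.5]
    - [[0,0,1.0],0,4.5]
    - [[0,0,0.4],0,4.5]
    - [[0,0,0],0,4.5]
    - [[0,-1,0],0,4.5]
    - [[0,-1,0],0,4.5]
    - [[0,-1,0],0,4.5]
    - [[0,-1,0],0,4.5]
    - [[0,0,0],0,4.5]
    - [[0,0,0],0,4.5]

```text
clock: 6.2
position: [0.5884, -0.2096, 0.0085]
ee_rot: [0.629, 0.777, -0.006, 0.002]
ft_force: [0.1, -0.7, -2.3]
grip_width: 0.693
```

```bash
python3 to.py .577 -.2165 .0045;  python3 - <<'E'
from h import *
im,d=grab('side'); cv2.imwrite('pics/s3.png',cv2.resize(im[190:350,220:420],None,fx=3.7,fy=3.7,interpolation=3))
E
```

```text
pos [ 0.5884 -0.2096  0.0085] yawx 102.04 z [-0.0037 -0.0118 -0.9999] t 6.2 grip 0.6931630382982131 tooldelta cm [-0.44 -1.25  0.41] F [ 0.1 -0.7 -2.3]
```

View pics/s3.png

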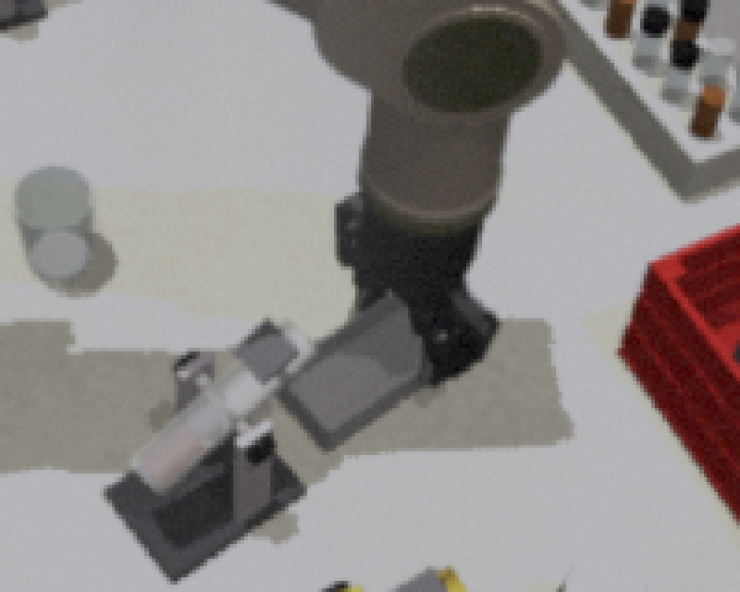

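The side view shows the tray's near end at crop (283,395)–(328,448), just beyond the stand and below the mouth at (300,340). I'll compute ground points from these to finish the slide.

Run:
```python
from h import *
np.set_printoptions(precision=4,suppress=True)
px=np.array([[328,448],[178,580],[303,490],[104,492]])/3.7+[220,190]
print('tray NR bottom',onplane('side',px[:1],.004)); B=onplane('side',px[1:],.009); print('base rearR frontR rearL',B)
px=np.array([[328,437],[283,392]])/3.7+[220,190]; T=onplane('side',px,.032); print('tray near rim',T,T.mean(0))
h=(B[1]-B[0])[:2]; print('yaw',np.degrees(np.arctan2(h[1],h[0])))
e=h/np.linalg.norm(h); f=np.array([-e[1],e[0]]); c=(B[0]+B[2])[:2]/2
r=T.mean(0)[:2]-c; print('tray near centre rel. base rear mid: along',r@e,'lateral',r@f,'base len',np.linalg.norm(h))
p=np.array([.4345,-.245])-c; print('pivot rel',p@e,p@f)
```

```text
tray NR bottom [[ 0.5092 -0.2572  0.004 ]]
base rearR frontR rearL [[ 0.379  -0.3042  0.009 ]
 [ 0.4788 -0.2803  0.009 ]
 [ 0.3598 -0.2281  0.009 ]]
tray near rim [[ 0.5044 -0.2629  0.032 ]
 [ 0.4926 -0.2203  0.032 ]] [ 0.4985 -0.2416  0.032 ]
yaw 13.492265410461407
tray near centre rel. base rear mid: along 0.13126693484157562 lateral -0.006256861188930033 base len 0.1025693469554639
pivot rel 0.06824678236734479 0.005384886252558997
```

>>> servo_tool:
  deltas:
    - [[-0.2,-0.6,0],0,4.5]
    - [[-0.2,-0.6,0],0,4.5]
    - [[0,0,0.3],0,4.5]
    - [[0,0,0.2],0,4.5]
    - [[0,0,0],0,4.5]

```text
clock: 6.67
position: [0.5783, -0.2166, 0.0041]
ee_rot: [0.629, 0.778, -0.005, 0.003]
ft_force: [0.3, -0.4, -1.0]
grip_width: 0.696
```

```bash
python3 to.py .577 -.2165 .0045
```

```text
pos [ 0.5783 -0.2166  0.0041] yawx 102.09 z [-0.0014 -0.0124 -0.9999] t 6.6667 grip 0.6960849290258005 tooldelta cm [ 0.04 -0.13 -0.04] F [ 0.3 -0.4 -1. ]
```

>>> servo_tool:
  deltas:
    - [[0,0,0],0,6.4]
    - [[0,0,0],0,7.2]
    - [[0,0,0],0,8.2]
    - [[0,0,0],0,8.2]
    - [[0,0,-1.5],0,8.2]
    - [[0,0,-2.5],0,8.2]
    - [[0,0,-3],0,8.2]
    - [[0,0,-3],0,8.2]
    - [[0,0,-3],0,8.2]
    - [[0,0,-3],0,8.2]
    - [[0,0,-3],0,0]
    - [[0,0,0],0,0]

```text
clock: 7.67
position: [0.5784, -0.213, 0.2016]
ee_rot: [0.628, 0.778, -0.006, 0.002]
ft_force: [1.4, -0.1, 0.4]
grip_width: 0.706
```

>>> servo_tool:
  deltas:
    - [[3,0,0],0,0]
    - [[4,0,0],0,0]
    - [[4,0,0],0,0]
    - [[4,0,0],0,0]
    - [[4,0,0],0,0]
    - [[0,0,0],0,0]
    - [[0,0,0],0,0]

```text
clock: 8.25
position: [0.5384, -0.0221, 0.2026]
ee_rot: [0.63, 0.777, -0.004, 0.007]
ft_force: [-0.3, -1.3, 0.5]
grip_width: 0.001
```

```bash
python3 to.py .472 -.24 .17;  python3 - <<'E'
from h import *
im,d=grab('top'); s,_=grab('side'); a=cv2.resize(im[150:280,315:415],(400,520),interpolation=3); b=cv2.resize(s[205:335,240:340],(400,520),interpolation=3)
cv2.imwrite('pics/t4.png',np.clip(np.hstack([a,b])*1.3,0,255).astype(np.uint8))
E
```

```text
pos [ 0.5384 -0.0221  0.2026] yawx 101.93 z [ 0.0051 -0.0145 -0.9999] t 8.25 grip 0.0011912143329514526 tooldelta cm [-19.9  -11.01   3.54] F [-0.3 -1.3  0.5]
```

View pics/t4.png

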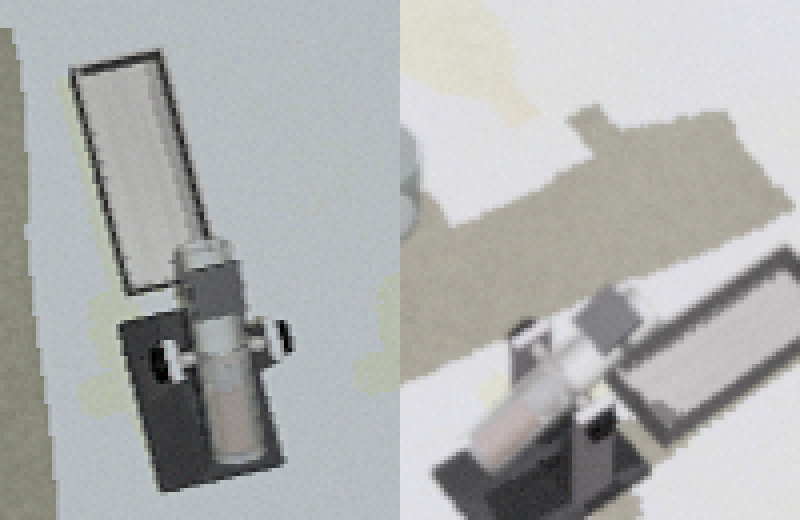

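The view shows the tray set straight in front of the stand: rim corners in the left panel at (72,70), (162,52) and (130,295), mouth at ~(203,255), pad at ~(217,290). Its near end passes under the mouth. Next I'll check alignment and the press point numerically.

Run:
```python
from h import *
np.set_printoptions(precision=4,suppress=True)
T=lambda a,z:onplane('top',np.array(a,float)/4+[315,150],z)
t=T([[72,70],[162,52],[130,295]],.028); print(t)
c=(t[1]+t[2])[:2]/2; e=(t[0]-t[2])[:2]; L=np.linalg.norm(e); e/=L; f=np.array([-e[1],e[0]]); print('tray c',c,'yaw',np.degrees(np.arctan2(e[1],e[0])),L)
k=T([[172,360],[272,337]],.1); print('knobs',k,'mid',k.mean(0))
pad=T([[217,290]],.136)[0]; m=T([[203,245]],.135)[0]; cl=T([[228,455]],.085)[0]
S=lambda a,z:onplane('side',(np.array(a,float)-[400,0])/4+[240,205],z)
pads=S([[607,325]],.136)[0]; print('pad top/side',pad,pads)
for n,p in dict(knob=k.mean(0),pad=pad,pads=pads,mouth=m,closed=cl).items(): r=p[:2]-c; print(n,p,'along',r@e,'lat',r@f)
```

```text
[[ 0.6233 -0.174   0.028 ]
 [ 0.6344 -0.2317  0.028 ]
 [ 0.4777 -0.2054  0.028 ]]
tray c [ 0.5561 -0.2186] yaw 12.177864933450438 0.14898399583103206
knobs [[ 0.4279 -0.2183  0.1   ]
 [ 0.4408 -0.2774  0.1   ]] mid [ 0.4343 -0.2478  0.1   ]
pad top/side [ 0.4634 -0.24    0.136 ] [ 0.4632 -0.2475  0.136 ]
knob [ 0.4343 -0.2478  0.1   ] along -0.12518342600297197 lat -0.002949062065819215
pad [ 0.4634 -0.24    0.136 ] along -0.09508158950177481 lat -0.0013776635238449463
pads [ 0.4632 -0.2475  0.136 ] along -0.09690275652226778 lat -0.008679567215579352
mouth [ 0.4898 -0.2333  0.135 ] along -0.067872793987383 lat -0.0004783271902145137
closed [ 0.3733 -0.2511  0.085 ] along -0.18552676124514764 lat 0.00675795314349134
```

Laterally the tube and tray agree within about 3 mm, and the tray's near end is ~15 mm behind where the mouth will be when level. I'll move above the pad with the fingers shut.

>>> servo_tool:
  deltas:
    - [[-2.5,-1.4,0],0,0]
    - [[-2.9,-1.63,0],0,0]
    - [[-2.9,-1.63,0],0,0]
    - [[-2.9,-1.63,0],0,0]
    - [[-2.9,-1.63,0],0,0]
    - [[-2.9,-1.63,0],0,0]
    - [[-2,-1.2,0],0,0]
    - [[-0.5,-0.2,0],0,0]
    - [[0,0,0],0,0]
    - [[0,0,0],0,0]

```text
clock: 9.18
position: [0.4651, -0.2595, 0.2051]
ee_rot: [0.638, 0.77, -0.006, 0.008]
ft_force: [0.2, -0.0, 0.2]
grip_width: 0.001
```

```bash
python3 to.py .468 -.242 .148
```

```text
pos [ 0.4651 -0.2595  0.2051] yawx 100.77 z [ 0.0049 -0.0186 -0.9998] t 9.1833 grip 0.0011128635410819336 tooldelta cm [1.77 0.6  5.67] F [ 0.2 -0.   0.2]
```

>>> servo_tool:
  deltas:
    - [[0.9,0.3,0.5],0,0]
    - [[0.8,0.2,1],0,0]
    - [[0,0,1.2],0,0]
    - [[0,0,1.2],0,0]
    - [[0,0,0.8],0,0]
    - [[0,0,0],0,0]
    - [[0,0,0],0,0]

```text
clock: 9.77
position: [0.4702, -0.2304, 0.1516]
ee_rot: [0.633, 0.774, -0.005, 0.006]
ft_force: [0.2, -0.6, 0.5]
grip_width: -0.002
```

```bash
python3 to.py .468 -.242 .138
```

```text
pos [ 0.4702 -0.2304  0.1516] yawx 101.47 z [ 0.0034 -0.0153 -0.9999] t 9.7667 grip -0.002367537937576637 tooldelta cm [-1.07 -0.44  1.38] F [ 0.2 -0.6  0.5]
```

>>> servo_tool:
  deltas:
    - [[-0.4,-0.1,0],0,0]
    - [[-0.4,0,0],0,0]
    - [[0,0,0],0,0]
    - [[0,0,0.3],0,0]
    - [[0,0,0.3],0,0]
    - [[0,0,0.3],0,0]
    - [[0,0,0.2],0,0]
    - [[0,0,0.2],0,0]

```text
clock: 10.43
position: [0.4737, -0.239, 0.1405]
ee_rot: [0.632, 0.775, -0.003, 0.009]
ft_force: [5.2, 2.7, 7.3]
grip_width: -0.0
```

```bash
python3 to.py .472 -.242 .134
```

```text
pos [ 0.4737 -0.239   0.1405] yawx 101.53 z [ 0.0095 -0.0162 -0.9998] t 10.4333 grip -0.00044187501928711026 tooldelta cm [-0.24 -0.23  0.65] F [5.2 2.7 7.3]
```

Contact is made at z ≈ 0.1405, as expected. I'll press down along the pad's arc.

>>> servo_tool:
  deltas:
    - [[0,0.1,0.1],0,0]
    - [[0,0.1,0.1],0,0]
    - [[0,0.1,0.1],0,0]
    - [[0,0.1,0.1],0,0]
    - [[0,0.1,0.1],0,0]
    - [[0,0.1,0.1],0,0]
    - [[0,0.1,0.1],0,0]
    - [[0,0.1,0.1],0,0]

```text
clock: 11.1
position: [0.4813, -0.2375, 0.1315]
ee_rot: [0.633, 0.774, -0.004, 0.008]
ft_force: [-1.4, -0.0, 0.6]
grip_width: -0.0
```

```bash
python3 to.py .485 -.239 .122
```

```text
pos [ 0.4813 -0.2375  0.1315] yawx 101.51 z [ 0.0076 -0.0157 -0.9998] t 11.1 grip -0.00021222502391815106 tooldelta cm [-0.21  0.32  0.95] F [-1.4 -0.   0.6]
```

>>> servo_tool:
  deltas:
    - [[0,0.05,0.1],0,0]
    - [[0,0.05,0.1],0,0]
    - [[0,0.05,0.1],0,0]
    - [[0,0.05,0.1],0,0]
    - [[0,0,0.1],0,0]
    - [[0,0,0.1],0,0]
    - [[0,0,0.1],0,0]

```text
clock: 11.68
position: [0.4849, -0.2367, 0.1242]
ee_rot: [0.632, 0.775, -0.003, 0.009]
ft_force: [1.0, 1.5, 2.6]
grip_width: -0.0
```

```bash
python3 to.py .485 -.239 .122
```

```text
pos [ 0.4849 -0.2367  0.1242] yawx 101.54 z [ 0.0098 -0.0158 -0.9998] t 11.6833 grip -0.00016701173878470052 tooldelta cm [-0.22 -0.04  0.22] F [1.  1.5 2.6]
```

>>> servo_tool:
  deltas:
    - [[0,0,0.08],0,0]
    - [[0,0,0.08],0,0]
    - [[0,0,0.08],0,0]
    - [[0,0,0.08],0,0]
    - [[0,0,0.08],0,0]
    - [[0,0,0.05],0,0]
    - [[0,0,0],0,0]
    - [[0,0,0],0,0]
    - [[0,0,0],0,0]
    - [[0,0,0],0,0]
    - [[0,0,0],0,0]
    - [[0,0,0],0,0]

```text
clock: 12.68
position: [0.4866, -0.2364, 0.1201]
ee_rot: [0.632, 0.775, -0.002, 0.01]
ft_force: [1.2, 0.8, 2.9]
grip_width: 0.001
```

```bash
python3 to.py .485 -.239 .118
cat > look.py <<'E'
import sys
from h import *
n=sys.argv[1]
s,_=grab('side'); b=cv2.resize(s[240:350,230:350],None,fx=5.4,fy=5.4,interpolation=3)
cv2.imwrite(f'pics/{n}.png',np.clip(b*1.4,0,255).astype(np.uint8))
E
python3 look.py p1
```

```text
pos [ 0.4866 -0.2364  0.1201] yawx 101.59 z [ 0.0133 -0.0158 -0.9998] t 12.6833 grip 0.0014853892900222696 tooldelta cm [-0.22 -0.22  0.21] F [1.2 0.8 2.9]
```

View pics/p1.png

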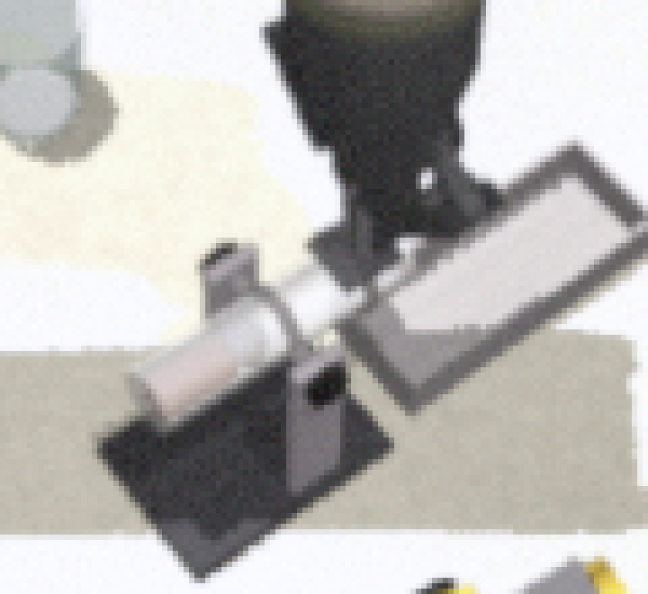

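The side view shows the tube about level, the plug at (195,375), the ball next to it at ~(258,345), and the tray empty. I'll go on in ~1° steps with waits, watching for change in the tube and tray.

>>> servo_tool:
  deltas:
    - [[0,0,0.08],0,0]
    - [[0,0,0.08],0,0]
    - [[0,0,0],0,0]
    - [[0,0,0],0,0]
    - [[0,0,0],0,0]
    - [[0,0,0],0,0]
    - [[0,0,0],0,0]
    - [[0,0,0],0,0]
    - [[0,0,0],0,0]
    - [[0,0,0],0,0]
    - [[0,0,0],0,0]
    - [[0,0,0],0,0]

```text
clock: 13.73
position: [0.4872, -0.2363, 0.1186]
ee_rot: [0.632, 0.775, -0.002, 0.011]
ft_force: [1.9, 0.9, 3.3]
grip_width: -0.003
```

```bash
cp side.npz ref.npz
cat > dif.py <<'E'
from h import *
r=np.load('ref.npz')['im'].astype(int); s,_=grab('side'); D=np.abs(s-r).max(2)
for n,(a,b,c,d) in dict(ball=(268,318,290,297),tray=(295,262,355,318)).items():
    pass
D=cv2.GaussianBlur(D.astype(np.float32),(3,3),0)
m=np.zeros_like(D,np.uint8); m[240:350,230:360]=(D>22)[240:350,230:360]
k,l,st,c=cv2.connectedComponentsWithStats(m)
for i in range(1,k):
    if st[i,4]>4: print('change at',c[i].round(0),'crop',((c[i]-[230,240])*5.4).round(0),st[i,2:])
E
python3 to.py .4866 -.239 .118; python3 dif.py
```

```text
pos [ 0.4872 -0.2363  0.1186] yawx 101.6 z [ 0.0145 -0.0159 -0.9998] t 13.7333 grip -0.0031323257745049164 tooldelta cm [-0.25 -0.12  0.07] F [1.9 0.9 3.3]
change at [316. 256.] crop [463.  88.] [3 4 6]
change at [289. 296.] crop [319. 301.] [ 7  5 26]
change at [276. 305.] crop [251. 351.] [ 4  5 14]
```

The ball has left the plug (change at (276,305)) and is moving along the tube (289,296). I'll hold here.

>>> servo_tool:
  deltas:
    - [[0,0,0],0,0]
    - [[0,0,0],0,0]
    - [[0,0,0],0,0]
    - [[0,0,0],0,0]
    - [[0,0,0],0,0]
    - [[0,0,0],0,0]
    - [[0,0,0],0,0]
    - [[0,0,0],0,0]
    - [[0,0,0],0,0]
    - [[0,0,0],0,0]
    - [[0,0,0],0,0]
    - [[0,0,0],0,0]

```text
clock: 14.78
position: [0.4873, -0.2363, 0.1186]
ee_rot: [0.632, 0.775, -0.002, 0.011]
ft_force: [0.7, 1.5, 2.0]
grip_width: -0.001
```

```bash
python3 to.py .4866 -.239 .118; python3 dif.py
```

```text
pos [ 0.4873 -0.2363  0.1186] yawx 101.61 z [ 0.0145 -0.0159 -0.9998] t 14.7833 grip -0.0007792910433542066 tooldelta cm [-0.25 -0.12  0.06] F [0.7 1.5 2. ]
change at [316. 256.] crop [464.  86.] [3 5 7]
change at [313. 298.] crop [448. 312.] [ 9  7 49]
change at [276. 305.] crop [250. 352.] [ 4  5 13]
```

The change is now at crop (448,312), inside the tray. I'll lift off straight up, move aside and check.

>>> servo_tool:
  deltas:
    - [[0,0,-0.5],0,0]
    - [[0,0,-1],0,0]
    - [[0,0,-2],0,0]
    - [[0,0,-2.5],0,0]
    - [[0,0,-2.5],0,0]
    - [[2,0,-1],0,0]
    - [[3.5,0,0],0,0]
    - [[4,0,0],0,0]
    - [[4,0,0],0,0]
    - [[4,0,0],0,0]
    - [[2,0,0],0,0]
    - [[0,0,0],0,0]

```text
clock: 15.83
position: [0.4393, -0.0425, 0.2187]
ee_rot: [0.637, 0.771, -0.006, 0.01]
ft_force: [1.0, -0.2, 0.1]
grip_width: -0.002
```

>>> servo_tool:
  deltas:
    - [[0,0,0],0,0]
    - [[0,0,0],0,0]
    - [[0,0,0],0,0]
    - [[0,0,0],0,0]

```text
clock: 16.17
position: [0.439, -0.0451, 0.2201]
ee_rot: [0.637, 0.77, -0.007, 0.01]
ft_force: [-0.1, -0.4, 0.2]
grip_width: -0.002
```

```bash
python3 to.py 0 0 0
python3 - <<'E'
from h import *
im,d=grab('top'); s,_=grab('side'); a=cv2.resize(im[150:280,315:415],(400,520),interpolation=3); b=cv2.resize(s[230:360,240:340],(400,520),interpolation=3)
cv2.imwrite('pics/t5.png',np.clip(np.hstack([a,b])*1.3,0,255).astype(np.uint8))
E
```

```text
pos [ 0.439  -0.0451  0.2201] yawx 100.78 z [ 0.007  -0.0231 -0.9997] t 16.1667 grip -0.0016721024914744939 tooldelta cm [ 13.16 -42.34  21.59] F [-0.1 -0.4  0.2]
```

View pics/t5.png

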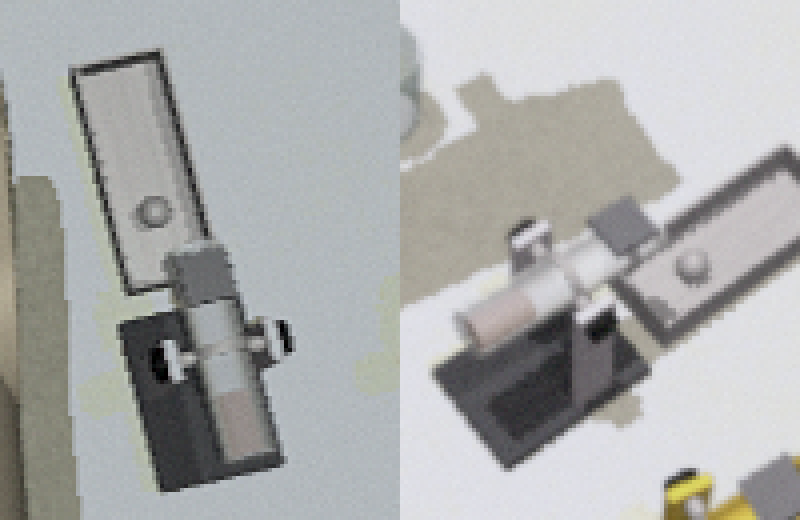

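The ball lies in the tray (left panel (153,210), right panel (690,265)). The plug is still at the closed end ((238,425) and (505,320)), and the robot is clear.

```bash
python3 -c "
from workcell import order
print(order.hand_in())"
```

```text
the job is handed in; nothing more can be done
None
```

The ball is in the tray, the plug is still in the tube, and the job is handed in at about 16 s on the robot's clock; no verdict was reported.

- **Tray:** I gripped the steel tray across its width, lowered it beyond the wider clear tube and slid its near end under the mouth. Measured from the pictures, tube and tray lined up sideways within about 3 mm. One rougher side-view estimate of the pad was about 9 mm off.
- **Press:** I pressed the pad slowly with shut fingers. At about 3–4° below level (worked out from the tool's height, not measured directly) the ball began to roll. I stopped there and waited for it to drop.
- **Last checks:** Pictures from both cameras after lifting off show the ball resting in the tray and the plug at the closed end of the tube. The tray has not visibly moved, and the gripper is about 20 cm away. The highest force I read was about 9 N, at first contact with the pad. No check failed.

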